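# Open the bottle shaker's counterweighted clamp arm and load a bottle

## Task

Swing the clamp arm of the bottle shaker up past its balance point and ease it back, without slamming it or straining its hinge (less than 12 N of push or pull), until it rests fully open on its stop by itself. Then stand the tall round bottle with the slim cap in the shaker's cup, gently and fully down, let go, and leave the arm open. Leave the other things on the counter alone.

Things in the scene. Friction and masses are not known exactly. Their poses are not given: they have to be found in the camera images.
- shaker: bottle shaker fixed to the counter: a white base box 210 x 180 mm with its deck 45 mm above the counter, and a white column (36 mm deep, 56 mm wide) that carries the arm's hinge. Origin on the counter straight below the hinge axis. Its -x axis is its front (the base reaches 160 mm to the front and 50 mm to the back of the origin), z up. The cup stands on the deck in front of the column
- hinge (a point): middle of the arm's hinge axis, at the top of the column, 150 mm above the counter; the axis runs along the shaker's y
- handle (a point): centre of the handle: a round dark steel bar, 12 mm thick, 76 mm long between the arm's two flat side bars (8 mm wide, 16 mm high), parallel to the hinge axis and 170 mm from it. Pinch it from above, across the bar. Behind it the space between the side bars is free for 65 mm, up to a cross strip with a round rubber pad (26 mm) 90 mm from the hinge, over the cup
- clamp_arm (a joint): angle of the arm (rad): 0 = closed, level, handle to the shaker's front at hinge height; grows as the handle goes up and back; 1.57 = upright; 1.85 = on its rigid open stop, leaning back. The hinge turns freely without play: a tool off the handle's true arc strains it. Load at the handle below 4 N
- cup_floor (a point): centre of the inner floor of the aluminium cup on the shaker's deck: bore 37 mm, 18 mm deep, wall 4 mm, 90 mm in front of the hinge axis, floor 49 mm above the counter. The cup sits on a spring mount that yields straight down about 1 mm per 4 N, up to 7 mm
- bottle_mid (a point): the bottle to load, half-way up (44 mm above its underside); z along the bottle, up. Black, upright, 88 mm tall: round body 34 mm across and 42 mm high, a short sloping shoulder to 50 mm, then a slim round cap 18 mm across up to the top; 70 g. Stands loose on the counter to the robot's right
- jar: bystander: squat round white jar, 50 mm across, 40 mm high, origin at its underside
- square_bottle: bystander: square black bottle 44 x 44 mm, 40 mm high, with a short round cap 24 mm across up to 62 mm, origin at its underside
- buffer_block: bystander: white nail buffer block 95 x 26 x 26 mm lying on the counter, long side along its x, origin at its underside
- counterweight: two dark steel discs (54 mm across) on cranked tails behind the hinge, turning with the arm; origin midway between them. They put the arm's balance point somewhere between 0.7 and 1.2 rad (it varies): below it the arm falls shut, beyond it it falls to the open stop, and let go far from either end it slams. Let go within 0.04 rad of the open stop it settles quietly
- column (a joint): how far the column is shifted on its stiff rubber mounts along the shaker's x (m): 0 = unloaded, positive to the back; 1 mm takes 30 N of push or pull on the arm along that direction. Too small to see: feel it as force on the tool
Mind the look-alikes: they are no part of the job. Leave any green or purple look-alike of the part that bears bottle_mid alone.

How it is judged:
On the way:
1. the arm rests fully open on its stop by itself, not touched (value of joint clamp_arm above 1.78 rad and contact force between shaker and the fingers below 0.1 N and contact force between shaker and the arm below 0.1 N), for 0.2 s.
At the end, for the whole second after the job is handed in: The arm rests open (joint above 1.78 rad) and the bottle stands upright (within 0.12 rad) in the cup, its underside within 3 mm of the cup's floor and its middle within 6 mm of the cup's axis (value of joint clamp_arm above 1.78 rad and z of bottle_mid in the frame of cup_floor between 0.04 and 0.047 m and horizontal distance between bottle_mid and cup_floor below 0.006 m and angle between bottle_mid's own z axis and vertical below 0.12 rad); the robot touches nothing.
It fails at once if the arm slammed or was flung (faster than 1.5 rad/s either way) (velocity of joint clamp_arm above 1.5 rad/s or velocity of joint clamp_arm below -1.5 rad/s).
It fails at once if the arm was strained: its column was pushed or pulled out of place by more than 0.4 mm (12 N) (value of joint column above 0.0004 m or value of joint column below -0.0004 m).
It fails at once if the bottle was pressed on the shaker with more than 20 N (contact force between bottle and shaker above 20 N).
It fails at once if the bottle was dropped or thrust into the cup (faster than 0.35 m/s over it) (horizontal distance between bottle_mid and cup_floor below 0.02 m and linear speed of bottle above 0.35 m/s).
It fails at once if a bystander was moved more than 20 mm (distance of any of jar, square_bottle, buffer_block from where it was at the start of the episode above 0.02 m).
It also fails if it takes over 72 s, if anything falls off the work surface, if the arm or the gripper's body presses on something with over 40 N, if the wrist force passes 120 N, or if a joint passes its speed limit or range.

## Robot

A 7-joint arm with a two-finger parallel gripper is mounted at the origin on the work surface. World frame = base frame: x ahead of the robot, y to its left, z up, the work surface at z = 0. Lengths are in m, angles in rad, forces in N, time in s.
With the tool pointing down it reaches from about 0.425 to 0.925 m from the base axis. Payload 6.8 kg.
Tool frame: the origin (TCP) lies on the front face of the gripper's body, between the roots of the fingers; the fingertips stand 73 mm ahead of it and the grasp point (between the pads) lies 54 mm ahead of it; z points along the fingers, y is the direction in which the jaws open and shut (so a half turn about z gives the same grasp; the last joint's range is limited). The gripper opens to 85 mm and grips with 20 to 120 N. Pads are 22 mm wide; open, the fingers measure 114 mm over their backs; the gripper's body (76 mm by 85 mm) begins 54 mm behind the grasp point. The pads swing forward as they close: fully open they stand 13 mm farther back than shut.
Start: joints at [-1.31, 0.477, 0.022, 1.555, -0.011, 1.109, -0.083], TCP at [0.243, 0.63, 0.304] pointing down, gripper open.
Joint ranges: [-2.96, 2.96], [-0.34, 2.1], [-1.41, 1.46], [0.24, 2.44], [-1.37, 4.51], [0.17, 1.92], [-2.96, 2.96]. Speed limits (rad/s): [2.39, 2.39, 3.14, 3.14, 3.14, 3.14, 3.14].

## Interface

Orientations are given as a rotation vector (axis times angle).
In Python, from bench import * gives the robot as it stands.
- The arm moves only by the tool jog_arm, never from a script. Its argument "plan" is a list of rows, each a list of 2 entries, a list of its own where there are three numbers: the shift along the world's x, y, z in cm, then the turn about the world's z in rad. In form: [[[tx, ty, tz], twist], ...]. A call has 1 to 12 rows; each row shifts and turns the commanded pose from where the row before left it; what a row does not reach is not made up. A row lasts 1/10 s, in which the tool goes at most 50 mm and 8.59 degrees, less where a joint would pass 70% of its speed; a pose out of reach is approached as far as the arm can. A call is refused whole if a number of a shift passes 5 or a number of a turn 0.15, either way. A call with a gripper value outside its range is refused whole. "hand" is the finger opening in cm, from 0 to 8.54, set as the call begins (left out, the last holds). The fingers move at their own pace and stop on an object; "grip_force" is the grip in N (left out, the last holds). Time passes only in rows, so rows that do not move let the fingers close. It gives the time, the measured TCP pose, the force and the opening at its end, in the units of the state.
- get_obs(): the state, without advancing time (a new reading comes with each control period).
- grab_frame(name): name is "scene" or "top" or "wrist"; returns the picture (400x640x3 uint8, red, green, blue); there is no depth.
- get_calibration(name): a dict with "intrinsics" (3x3 intrinsics, pixels), "k1" (the pictures are not rectified: a ray, as slopes to the right and down, at radius r is drawn at 1 + k1 r^2 times it, then the intrinsics apply), "xyz" and "orientation" of the camera in the world. Camera axes: x right, y down, z forward; pixel columns grow to the right and rows downward; lengths in m; the calibration is good to about 2 mm. A picture is of the moment at which its call begins: read the wrist's pose just before it. get_calibration takes no time and is no camera call; for the wrist camera it gives the pose at the moment of the call.
- hand_in(): hands the job in, once; it reports no verdict.
The state is a dict: "clock": time; "joints": joint angles; "qvel": joint speeds; "tau": joint torques, N m; "tcp_pos": TCP position; "orientation": TCP orientation; "contact_force": force on the tool from outside, world axes, zero at the start; "moment": the same for the moment, N m; "grip_width": finger opening in m.
Only numpy, scipy, OpenCV 4.12 (cv2) and the standard library are available. Lean on these libraries where they do the work, as an engineer would, in place of code of your own. Each camera call takes 0.05 s, during which the arm holds its last target. There are 200 camera calls.

## Working session

There is one attempt and no reset: what is moved stays moved. The work goes in short steps, Python scripts to look and compute and a tool call to move; the robot and the scene stay as the last step left them, time stands still between calls to the robot, and variables do not carry over. Pictures are saved under pics/ and viewed, about 8 in all and at most 12, crops included, and the job is handed in when it is done.

Besides the shell and the picture viewer there is one more tool, called after ">>>" as name([rows], argument=value, ...), one row to a line, values as JSON. jog_arm: Moves the arm, as the interface text tells. Its arguments: {"type":"object","properties":{"plan":{"type":"array","items":{"type":"array"}},"hand":{"type":"number"},"grip_force":{"type":"number"}},"required":["plan"]}

```bash
mkdir -p pics
python3 - <<'E'
from bench import *
import cv2,numpy as np
print(get_obs())
for n in ("scene","top"):
    c=get_calibration(n);print(n,c)
    cv2.imwrite(f"pics/{n}0.png",grab_frame(n)[:,:,::-1])
E
```

```text
{'clock': 0.0, 'joints': array([-1.3100911 ,  0.4777985 ,  0.02231883,  1.55648048, -0.01149663,
        1.10930211, -0.08310045]), 'qvel': array([-0.00030609,  0.00048819, -0.00269873,  0.00146044, -0.0012504 ,
        0.00181344,  0.00028506]), 'tau': array([-4.58142003e-04, -5.96446145e+01,  1.60819240e+00, -2.81199700e+01,
        1.25498255e-02,  9.34605167e-03,  9.61676221e-06]), 'tcp_pos': array([0.24316243, 0.629171  , 0.30291401]), 'orientation': array([-5.75938265e-01, -3.08813375e+00,  2.90364535e-03]), 'contact_force': array([ 1.1611383 , -0.14036715,  1.17239754]), 'moment': array([ 0.05550667, -0.03023641, -0.00679339]), 'grip_width': 0.0853360003362092}
scene {'intrinsics': array([[464.95564188,   0.        , 317.7181225 ],
       [  0.        , 464.95564188, 195.15510557],
       [  0.        ,   0.        ,   1.        ]]), 'k1': -0.1280038380664761, 'xyz': array([ 1.24269228, -0.69794144,  0.85125027]), 'orientation': array([-2.05446674, -0.86501624,  0.4306381 ])}
top {'intrinsics': array([[485.0909024 ,   0.        , 314.79232444],
       [  0.        , 485.0909024 , 201.21550153],
       [  0.        ,   0.        ,   1.        ]]), 'k1': -0.03556928607143604, 'xyz': array([0.42432718, 0.01358045, 1.18128994]), 'orientation': array([-2.17139987,  2.16120808, -0.09139029])}
```

View pics/scene0.png

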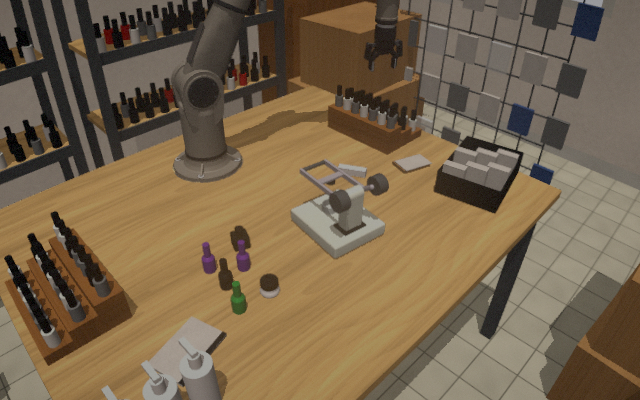

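View pics/top0.png

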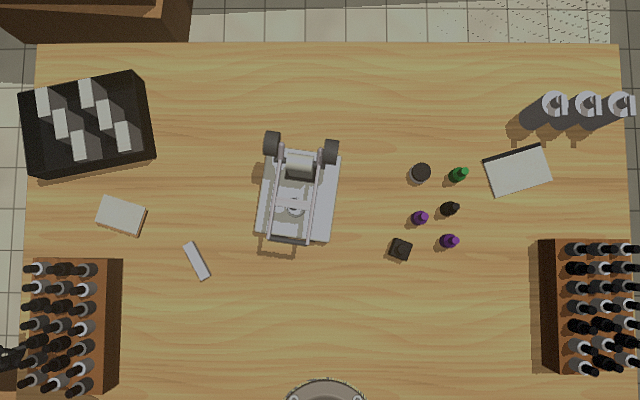

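```bash
python3 - <<'E'
import cv2
i=cv2.imread("pics/top0.png")[120:280,235:475]
a=cv2.resize(i[:, :120],None,fx=3.5,fy=3.5,interpolation=cv2.INTER_CUBIC)
b=cv2.resize(i[:,140:240],None,fx=3.5,fy=3.5,interpolation=cv2.INTER_CUBIC)
cv2.imwrite("pics/crop1.png",cv2.hconcat([a,b]))
E
cat > h.py <<'E'
from bench import *
import cv2,numpy as np
from scipy.spatial.transform import Rotation as R
def ray(c,u,v):
    K=c["intrinsics"];x=(u-K[0,2])/K[0,0];y=(v-K[1,2])/K[1,1]
    a,b=x,y
    for _ in range(20):
        s=1+c["k1"]*(a*a+b*b);a,b=x/s,y/s
    return R.from_rotvec(c["orientation"]).apply([a,b,1])
def atz(c,u,v,z):
    d=ray(c,u,v);return c["xyz"]+d*(z-c["xyz"][2])/d[2]
def proj(c,p):
    q=R.from_rotvec(c["orientation"]).inv().apply(np.asarray(p)-c["xyz"]);a=q[:2]/q[2]
    a=a*(1+c["k1"]*(a@a));K=c["intrinsics"];return a*[K[0,0],K[1,1]]+K[:2,2]
E
```

```text
(no output)
```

View pics/crop1.png

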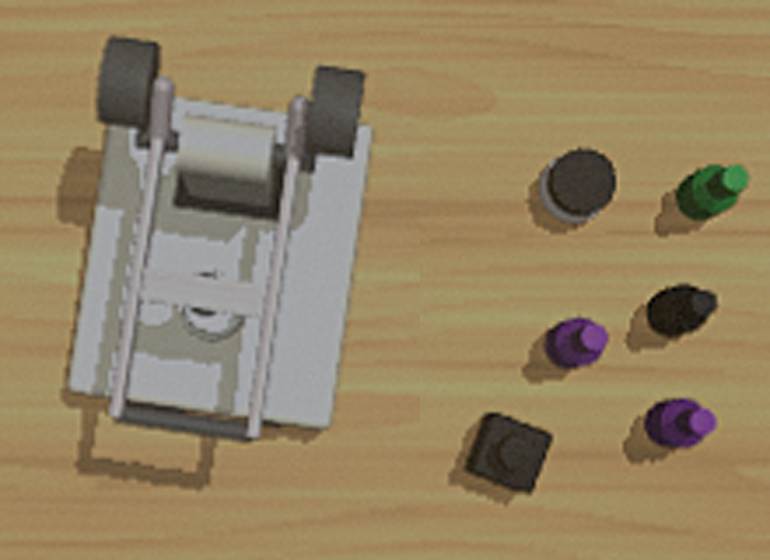

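```bash
cat > fit.py <<'E'
from h import *
from scipy.optimize import least_squares
c=get_calibration("top")
A=lambda x,y:(x/3.5+235-.36,y/3.5+120-.36); B=lambda x,y:((x-420)/3.5+375-.36,y/3.5+120-.36)
obs=[((-.16,.09,.045),A(68,390)),((-.16,-.09,.045),A(330,427)),((.05,-.09,.045),A(372,125)),((-.17,.046,.150),A(115,416)),((-.17,-.046,.150),A(256,437))]
def W(p,q):
    return np.r_[R.from_euler('z',p[2]).apply(q)[:2]+p[:2],q[2]]
f=lambda p:np.concatenate([proj(c,W(p,q))-u for q,u in obs])
r=least_squares(f,[.5,.05,0]);p=r.x
print(p,r.fun.round(1))
for n,q in dict(hinge=(0,0,.15),handle=(-.17,0,.15),cup=(-.09,0,.049)).items(): print(n,W(p,q).round(4))
print("cap",atz(c,*B(705,299),.088),"body",atz(c,*B(677,312),.035))
for n,q in dict(jar=(578,185,.04),sq=(509,452,.05),gr=(736,181,.088),pA=(593,336,.088),pB=(700,421,.088)).items(): print(n,atz(c,*B(*q[:2]),q[2]).round(3))
s=get_calibration("scene"); i=cv2.imread("pics/scene0.png")
for q in [(-.17,.038,.15),(-.17,-.038,.15),(-.16,.09,.045),(-.16,-.09,.045),(.05,-.09,.045),(.05,.09,.045)]:
    u=proj(s,W(p,q)); cv2.circle(i,tuple(int(round(t)) for t in u),1,(0,0,255),-1)
b=atz(c,*B(705,299),.088);u=proj(s,b);cv2.circle(i,tuple(int(round(t)) for t in u),1,(0,0,255),-1)
cv2.imwrite("pics/sc_chk.png",cv2.resize(i[140:330,190:400],None,fx=3,fy=3,interpolation=cv2.INTER_CUBIC))
E
python3 fit.py
```

```text
[ 0.60765387  0.06086156 -0.13387786] [-0.8  0.9  0.4  1.   0.4 -0.6 -1.3 -0.6  1.3 -0.6]
hinge [0.6077 0.0609 0.15  ]
handle [0.4392 0.0836 0.15  ]
cup [0.5185 0.0729 0.049 ]
cap [ 0.52251017 -0.29258846  0.088     ] body [ 0.51835689 -0.28822894  0.035     ]
jar [ 0.604 -0.221  0.04 ]
sq [ 0.424 -0.171  0.05 ]
gr [ 0.6   -0.315  0.088]
pA [ 0.498 -0.22   0.088]
pB [ 0.444 -0.288  0.088]
```

View pics/sc_chk.png

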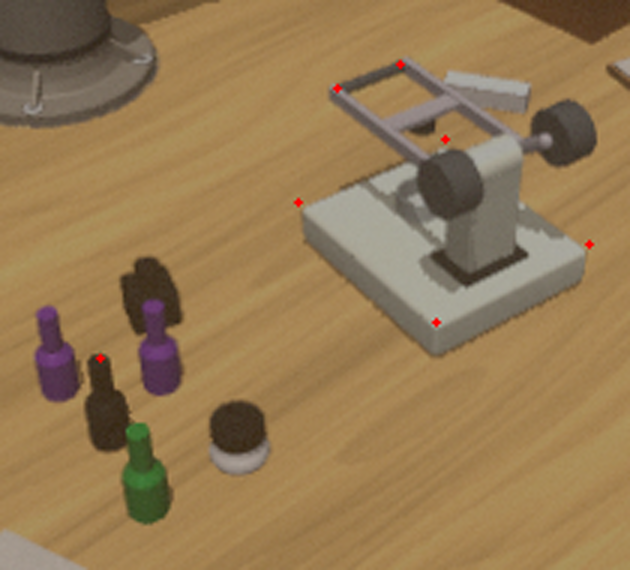

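>>> jog_arm([
  [[1.63,-4.54,0],-0.1114],
  [[1.63,-4.54,0],-0.1114],
  [[1.63,-4.54,0],-0.1114],
  [[1.63,-4.54,0],-0.1114],
  [[1.63,-4.54,0],-0.1114],
  [[1.63,-4.54,0],-0.1114],
  [[1.63,-4.54,0],-0.1114],
  [[1.63,-4.54,0],-0.1114],
  [[1.63,-4.54,0],-0.1114],
  [[1.63,-4.54,0],-0.1114],
  [[1.63,-4.54,0],-0.1114],
  [[1.63,-4.54,0],-0.1114],
], hand=5)

```text
clock: 1.3
tcp_pos: [0.439, 0.0828, 0.3039]
orientation: [-2.37, -2.061, -0.001]
contact_force: [0.8, 0.5, 0.1]
grip_width: 0.0506
```

>>> jog_arm([
  [[0,0,0],0],
  [[0,0,0],0],
  [[0,0,0],0],
])

```text
clock: 1.6
tcp_pos: [0.4386, 0.0858, 0.3037]
orientation: [-2.364, -2.069, 0.0]
contact_force: [-1.2, 0.6, 0.5]
grip_width: 0.0498
```

Run:
```python
from h import *
c=get_calibration("wrist");o=get_obs();im=grab_frame("wrist")
print(o["tcp_pos"],o["orientation"],R.from_rotvec(o["orientation"]).as_matrix()[:,1],o["contact_force"],c)
np.save("w1.npy",c,allow_pickle=True)
cv2.imwrite("pics/w1.png",im[:,:,::-1])
for q in [(.4392,.0836,.15),(.6077,.0609,.15),(.5185,.0729,.049)]: print(proj(c,q))
```

```text
[0.43855349 0.08583502 0.30371484] [-2.36351956e+00 -2.06897742e+00  4.63318763e-04] [ 9.91207325e-01 -1.32316925e-01 -5.19090815e-04] [-1.181948    0.63348763  0.49013431] {'intrinsics': array([[285.03012886,   0.        , 318.27643388],
       [  0.        , 285.03012886, 203.38792864],
       [  0.        ,   0.        ,   1.        ]]), 'k1': -0.02779344392278285, 'xyz': array([0.44788517, 0.15827016, 0.37437734]), 'orientation': array([ 2.84679458, -0.19019147, -0.02715301])}
[319.77234295 213.16388665]
[521.60352633 213.10283092]
[387.60463559 185.7895467 ]
```

View pics/w1.png

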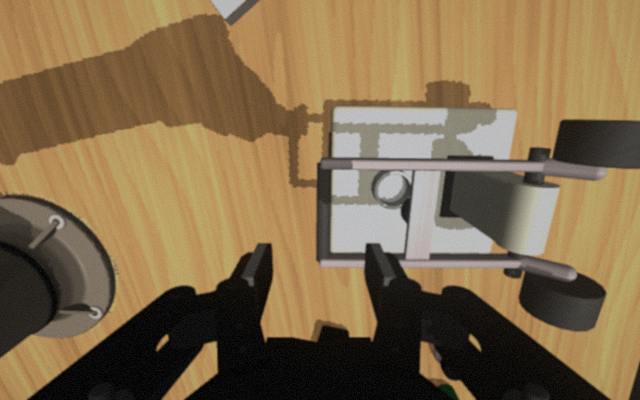

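Run:
```python
from h import *
c=np.load("w1.npy",allow_pickle=True).item()
i=cv2.imread("pics/w1.png")[100:290,300:610]
cv2.imwrite("pics/w1c.png",cv2.resize(i,None,fx=2.5,fy=2.5,interpolation=cv2.INTER_CUBIC))
print(atz(c,324,213,.15),atz(c,391,188,.067))
```

```text
[0.44269495 0.08327519 0.15      ] [0.51817716 0.07460968 0.067     ]
```

View pics/w1c.png

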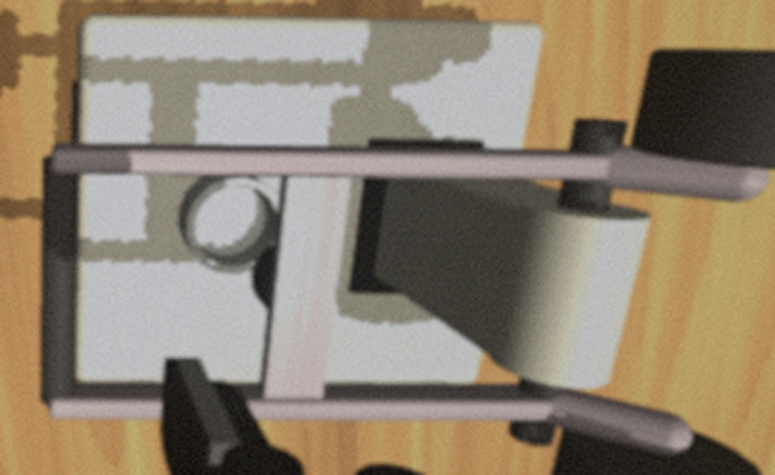

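>>> jog_arm([
  [[0.2,-0.1,-2],0],
  [[0.2,-0.15,-2],0],
  [[0,0,-2],0],
  [[0,0,-2],0],
  [[0,0,-2],0],
  [[0,0,0],0],
  [[0,0,0],0],
  [[0,0,0],0],
])

```text
clock: 2.45
tcp_pos: [0.4434, 0.083, 0.2048]
orientation: [2.365, 2.068, 0.002]
contact_force: [-0.1, 0.3, 0.1]
grip_width: 0.0497
```

>>> jog_arm([
  [[0,0,0],0],
  [[0,0,0],0],
  [[0,0,0],0],
  [[0,0,0],0],
  [[0,0,0],0],
], hand=2.2, grip_force=20)

```text
clock: 2.95
tcp_pos: [0.4429, 0.0823, 0.204]
orientation: [-2.366, -2.067, -0.0]
contact_force: [1.1, -0.1, 0.4]
grip_width: 0.0219
```

>>> jog_arm([
  [[0,0,0],0],
  [[0,0,0],0],
  [[0,0,0],0],
], hand=1.7)

```text
clock: 3.25
tcp_pos: [0.4429, 0.0823, 0.2039]
orientation: [-2.366, -2.067, 0.0]
contact_force: [0.8, -0.2, -0.1]
grip_width: 0.0168
```

>>> jog_arm([
  [[0,0,0],0],
  [[0,0,0],0],
  [[0,0,0],0],
], hand=1.5)

```text
clock: 3.55
tcp_pos: [0.4429, 0.0823, 0.2039]
orientation: [2.366, 2.067, 0.0]
contact_force: [-0.2, 0.2, 1.0]
grip_width: 0.0147
```

>>> jog_arm([
  [[0,0,0],0],
  [[0,0,0],0],
  [[0,0,0],0],
], hand=1.35)

```text
clock: 3.85
tcp_pos: [0.4429, 0.0823, 0.2039]
orientation: [-2.366, -2.067, 0.0]
contact_force: [-0.3, 0.2, -0.6]
grip_width: 0.0135
```

>>> jog_arm([
  [[0,0,0],0],
  [[0,0,0],0],
], hand=1.25)

```text
clock: 4.05
tcp_pos: [0.4426, 0.0823, 0.2038]
orientation: [-2.366, -2.067, 0.001]
contact_force: [-2.4, 0.1, 1.0]
grip_width: 0.0128
```

>>> jog_arm([
  [[0,0,0],0],
  [[0,0,0],0],
  [[0,0,0],0],
], hand=1.15)

```text
clock: 4.35
tcp_pos: [0.4424, 0.0824, 0.2038]
orientation: [-2.365, -2.066, 0.001]
contact_force: [-5.4, 0.8, 3.5]
grip_width: 0.0114
```

>>> jog_arm([
  [[-0.06,0,0],0],
  [[0,0,0],0],
  [[0,0,0],0],
], hand=1.0)

```text
clock: 4.65
tcp_pos: [0.4423, 0.0824, 0.2039]
orientation: [-2.366, -2.067, -0.0]
contact_force: [-2.5, 0.6, 1.1]
grip_width: 0.0112
```

Run:
```python
import numpy as np
t=np.r_[np.arange(0,1.86,.05)]
s=17*(1-np.cos(t));z=17*np.sin(t)
for i in range(1,len(t)): print(round(t[i],2),[[round(.991*(s[i]-s[i-1]),3),round(-.1335*(s[i]-s[i-1]),3),round(z[i]-z[i-1],3)],0], "cum",(.991*s[i]).round(2),(-.1335*s[i]).round(2),z[i].round(2))
```

```text
0.05 [[np.float64(0.021), np.float64(-0.003), np.float64(0.85)], 0] cum 0.02 -0.0 0.85
0.1 [[np.float64(0.063), np.float64(-0.009), np.float64(0.848)], 0] cum 0.08 -0.01 1.7
0.15 [[np.float64(0.105), np.float64(-0.014), np.float64(0.843)], 0] cum 0.19 -0.03 2.54
0.2 [[np.float64(0.147), np.float64(-0.02), np.float64(0.837)], 0] cum 0.34 -0.05 3.38
0.25 [[np.float64(0.188), np.float64(-0.025), np.float64(0.828)], 0] cum 0.52 -0.07 4.21
0.3 [[np.float64(0.229), np.float64(-0.031), np.float64(0.818)], 0] cum 0.75 -0.1 5.02
0.35 [[np.float64(0.269), np.float64(-0.036), np.float64(0.805)], 0] cum 1.02 -0.14 5.83
0.4 [[np.float64(0.308), np.float64(-0.042), np.float64(0.791)], 0] cum 1.33 -0.18 6.62
0.45 [[np.float64(0.347), np.float64(-0.047), np.float64(0.774)], 0] cum 1.68 -0.23 7.39
0.5 [[np.float64(0.385), np.float64(-0.052), np.float64(0.756)], 0] cum 2.06 -0.28 8.15
0.55 [[np.float64(0.422), np.float64(-0.057), np.float64(0.735)], 0] cum 2.48 -0.33 8.89
0.6 [[np.float64(0.458), np.float64(-0.062), np.float64(0.713)], 0] cum 2.94 -0.4 9.6
0.65 [[np.float64(0.493), np.float64(-0.066),
[... 1502 characters left out ...]
p.float64(-0.113), np.float64(0.081)], 0] cum 15.66 -2.11 16.96
1.55 [[np.float64(0.841), np.float64(-0.113), np.float64(0.039)], 0] cum 16.5 -2.22 17.0
1.6 [[np.float64(0.842), np.float64(-0.113), np.float64(-0.004)], 0] cum 17.34 -2.34 16.99
1.65 [[np.float64(0.841), np.float64(-0.113), np.float64(-0.046)], 0] cum 18.18 -2.45 16.95
1.7 [[np.float64(0.838), np.float64(-0.113), np.float64(-0.088)], 0] cum 19.02 -2.56 16.86
1.75 [[np.float64(0.832), np.float64(-0.112), np.float64(-0.131)], 0] cum 19.85 -2.67 16.73
1.8 [[np.float64(0.825), np.float64(-0.111), np.float64(-0.172)], 0] cum 20.67 -2.79 16.56
1.85 [[np.float64(0.815), np.float64(-0.11), np.float64(-0.214)], 0] cum 21.49 -2.89 16.34
```

>>> jog_arm([
  [[0.02,0,0.85],0],
  [[0.06,-0.01,0.85],0],
  [[0.0,0,0],0],
  [[0,0,0],0],
])

```text
clock: 5.05
tcp_pos: [0.4431, 0.0823, 0.2212]
orientation: [-2.366, -2.067, -0.001]
contact_force: [-1.8, 1.7, -2.5]
grip_width: 0.0112
```

>>> jog_arm([
  [[0.1,-0.015,0.84],0],
  [[0.145,-0.02,0.84],0],
  [[0.19,-0.025,0.83],0],
  [[0.0,0,0],0],
  [[0,0,0],0],
])

```text
clock: 5.55
tcp_pos: [0.4473, 0.0816, 0.2464]
orientation: [-2.366, -2.067, -0.0]
contact_force: [-4.5, 1.2, -1.1]
grip_width: 0.0116
```

>>> jog_arm([
  [[0.18,-0.03,0.82],0],
  [[0.24,-0.035,0.805],0],
  [[0.29,-0.04,0.79],0],
  [[0.0,0,0],0],
  [[0,0,0],0],
])

```text
clock: 6.05
tcp_pos: [0.4547, 0.0806, 0.2704]
orientation: [2.366, 2.067, 0.001]
contact_force: [-2.0, 1.7, -1.6]
grip_width: 0.0109
```

>>> jog_arm([
  [[0.335,-0.045,0.775],0],
  [[0.375,-0.05,0.755],0],
  [[0.41,-0.055,0.735],0],
  [[0.45,-0.06,0.715],0],
  [[0.0,0,0],0],
  [[0,0,0],0],
])

```text
clock: 6.65
tcp_pos: [0.4702, 0.0784, 0.3006]
orientation: [-2.365, -2.066, 0.001]
contact_force: [-6.1, 1.5, 2.4]
grip_width: 0.0114
```

>>> jog_arm([
  [[0.43,-0.06,0.72],0],
  [[0.49,-0.07,0.68],0],
  [[0.53,-0.075,0.65],0],
  [[0.0,0,0],0],
  [[0,0,0],0],
])

```text
clock: 7.15
tcp_pos: [0.4852, 0.0763, 0.3213]
orientation: [-2.366, -2.066, -0.001]
contact_force: [-6.1, 1.4, 4.3]
grip_width: 0.011
```

>>> jog_arm([
  [[0.54,-0.08,0.65],0],
  [[0.56,-0.08,0.62],0],
  [[0.0,0,0],0],
  [[0,0,0],0],
])

```text
clock: 7.55
tcp_pos: [0.4964, 0.0747, 0.3336]
orientation: [2.366, 2.066, 0.002]
contact_force: [-3.1, 0.7, 1.2]
grip_width: 0.0108
```

>>> jog_arm([
  [[0.63,-0.085,0.575],0],
  [[0.65,-0.09,0.54],0],
  [[0.68,-0.095,0.505],0],
  [[0.0,0,0],0],
  [[0,0,0],0],
])

```text
clock: 8.05
tcp_pos: [0.5158, 0.0719, 0.3499]
orientation: [2.366, 2.066, 0.001]
contact_force: [-5.0, -0.8, 4.7]
grip_width: 0.011
```

>>> jog_arm([
  [[0.69,-0.095,0.5],0],
  [[0.72,-0.1,0.435],0],
  [[0.74,-0.1,0.4],0],
  [[0.0,0,0],0],
  [[0,0,0],0],
])

```text
clock: 8.55
tcp_pos: [0.5374, 0.0689, 0.3631]
orientation: [2.366, 2.066, 0.001]
contact_force: [-3.0, -1.0, 4.4]
grip_width: 0.0111
```

>>> jog_arm([
  [[0.77,-0.105,0.36],0],
  [[0.78,-0.105,0.31],0],
  [[0.8,-0.11,0.27],0],
  [[0.0,0,0],0],
  [[0,0,0],0],
])

```text
clock: 9.05
tcp_pos: [0.5608, 0.0657, 0.3722]
orientation: [2.366, 2.066, 0.0]
contact_force: [-1.9, -1.6, 3.1]
grip_width: 0.0113
```

Run:
```python
import numpy as np
from scipy.optimize import least_squares
P=np.array([[.4423,.2039],[.4431,.2212],[.4473,.2464],[.4547,.2704],[.4702,.3006],[.4852,.3213],[.4964,.3336],[.5158,.3499],[.5374,.3631],[.5608,.3722]])
F=np.array([-2.5,-1.8,-4.5,-2,-6.1,-6.1,-3.1,-5,-3,-1.9])
s=(P[:,0]-.4423)/.991; z=P[:,1]
for fixed in (1,0):
    f=lambda p:np.hypot(s-p[0],z-p[1])-(.17 if fixed else p[2])
    r=least_squares(f,[.17,.204,.17]);p=r.x
    print(p,(r.fun*1e3).round(2),np.arctan2(z-p[1],p[0]-s).round(3))
```

```text
[0.17082663 0.20973897 0.17      ] [ 0.93  0.41 -0.21 -0.46 -0.85 -0.56 -0.14  0.26  0.66  0.35] [-0.034  0.067  0.218  0.366  0.567  0.719  0.817  0.967  1.117  1.265]
[0.17627565 0.20600105 0.1760884 ] [ 0.2   0.04 -0.16 -0.12 -0.34 -0.08  0.23  0.36  0.35 -0.48] [-0.012  0.086  0.232  0.375  0.568  0.714  0.809  0.954  1.098  1.242]
```

>>> jog_arm([
  [[0.81,-0.11,0.25],0],
  [[0.82,-0.11,0.21],0],
  [[0.83,-0.11,0.17],0],
  [[0.835,-0.11,0.12],0],
  [[0.84,-0.11,0.08],0],
  [[0.0,0,0],0],
  [[0,0,0],0],
])

```text
clock: 9.75
tcp_pos: [0.6021, 0.0601, 0.3803]
orientation: [2.366, 2.066, -0.0]
contact_force: [0.2, -2.8, -0.5]
grip_width: 0.011
```

>>> jog_arm([
  [[0.8,-0.12,0.02],0],
  [[0.8,-0.12,-0.03],0],
  [[0.8,-0.12,-0.06],0],
  [[0.7,-0.11,-0.07],0],
  [[0.6,-0.09,-0.08],0],
  [[0.0,0,0],0],
  [[0,0,0],0],
])

```text
clock: 10.45
tcp_pos: [0.639, 0.055, 0.3781]
orientation: [2.366, 2.067, 0.0]
contact_force: [0.8, -1.9, -0.2]
grip_width: 0.0109
```

>>> jog_arm([
  [[0.35,-0.05,-0.06],0],
  [[0.35,-0.05,-0.06],0],
  [[0.0,0,0],0],
  [[0,0,0],0],
])

```text
clock: 10.85
tcp_pos: [0.6458, 0.0541, 0.3769]
orientation: [-2.366, -2.067, -0.0]
contact_force: [0.3, -1.4, -0.2]
grip_width: 0.011
```

Expected stop near x≈0.657; creep on in 2 mm rows, watching fx.

>>> jog_arm([
  [[0.2,-0.027,-0.04],0],
  [[0.2,-0.027,-0.04],0],
  [[0.0,0,0],0],
  [[0,0,0],0],
])

```text
clock: 11.25
tcp_pos: [0.6497, 0.0535, 0.376]
orientation: [-2.366, -2.067, 0.0]
contact_force: [0.1, -1.5, -1.0]
grip_width: 0.011
```

>>> jog_arm([
  [[0.15,-0.02,-0.03],0],
  [[0.1,-0.015,-0.02],0],
  [[0.0,0,0],0],
  [[0,0,0],0],
])

```text
clock: 11.65
tcp_pos: [0.6522, 0.0532, 0.3756]
orientation: [-2.366, -2.067, 0.0]
contact_force: [0.4, -0.7, -2.9]
grip_width: 0.0113
```

>>> jog_arm([
  [[0.1,-0.013,-0.02],0],
  [[0.0,0,0],0],
  [[0,0,0],0],
])

```text
clock: 11.95
tcp_pos: [0.6532, 0.053, 0.3754]
orientation: [-2.366, -2.067, 0.0]
contact_force: [-0.2, -1.1, -2.9]
grip_width: 0.0112
```

>>> jog_arm([
  [[0.08,-0.01,-0.02],0],
  [[0.0,0,0],0],
  [[0,0,0],0],
])

```text
clock: 12.25
tcp_pos: [0.654, 0.0529, 0.3751]
orientation: [-2.366, -2.067, 0.0]
contact_force: [-0.4, 0.0, -3.7]
grip_width: 0.0109
```

>>> jog_arm([
  [[0.08,-0.01,-0.02],0],
  [[0.0,0,0],0],
  [[0,0,0],0],
])

```text
clock: 12.55
tcp_pos: [0.6549, 0.0528, 0.375]
orientation: [-2.366, -2.067, -0.0]
contact_force: [-0.4, 0.6, -4.1]
grip_width: 0.0112
```

>>> jog_arm([
  [[0.08,-0.01,-0.02],0],
  [[0.0,0,0],0],
  [[0,0,0],0],
])

```text
clock: 12.85
tcp_pos: [0.6556, 0.0526, 0.3748]
orientation: [-2.366, -2.067, 0.0]
contact_force: [-1.1, 0.5, -4.1]
grip_width: 0.0108
```

>>> jog_arm([
  [[0.0,0,0],0],
  [[0,0,0],0],
  [[0,0,0],0],
], hand=1.5)

```text
clock: 13.15
tcp_pos: [0.656, 0.0525, 0.3757]
orientation: [2.365, 2.066, 0.002]
contact_force: [-0.2, 0.5, -0.1]
grip_width: 0.0153
```

>>> jog_arm([
  [[0.0,0,0],0],
  [[0,0,0],0],
  [[0,0,0],0],
], hand=2.2)

```text
clock: 13.45
tcp_pos: [0.6557, 0.0526, 0.375]
orientation: [2.366, 2.067, 0.0]
contact_force: [0.5, 1.2, -0.0]
grip_width: 0.0222
```

>>> jog_arm([
  [[0.0,0,0],0],
  [[0,0,0],0],
  [[0,0,0],0],
  [[0,0,0],0],
], hand=5)

```text
clock: 13.85
tcp_pos: [0.6556, 0.0526, 0.3749]
orientation: [2.366, 2.067, 0.0]
contact_force: [0.3, 0.6, 0.2]
grip_width: 0.0504
```

>>> jog_arm([
  [[0,0,1],0],
  [[0,0,2],0],
  [[0,0,3],0],
  [[0,0,0],0],
  [[0,0,0],0],
])

```text
clock: 14.35
tcp_pos: [0.6559, 0.0524, 0.4362]
orientation: [2.365, 2.066, 0.003]
contact_force: [-0.0, 0.4, -0.5]
grip_width: 0.0503
```

```bash
cat > v.py <<'E'
from h import *
import sys
n=sys.argv[1]
o=get_obs();print(o["clock"],o["tcp_pos"],o["contact_force"],o["joints"].round(2))
a=grab_frame("scene")[100:330,190:400,::-1];b=grab_frame("top")[110:280,240:480,::-1]
a=cv2.resize(a,(365,400),interpolation=cv2.INTER_CUBIC);b=cv2.resize(b,(435,308),interpolation=cv2.INTER_CUBIC)
b=cv2.copyMakeBorder(b,0,92,0,0,cv2.BORDER_CONSTANT)
cv2.imwrite(f"pics/{n}.png",cv2.hconcat([a,b]))
E
python3 v.py open1
```

```text
14.35 [0.65590072 0.05237912 0.43618442] [-0.00727799  0.44289708 -0.4770522 ] [-0.58  0.4   0.58  1.46 -0.22  1.35 -0.12]
```

View pics/open1.png

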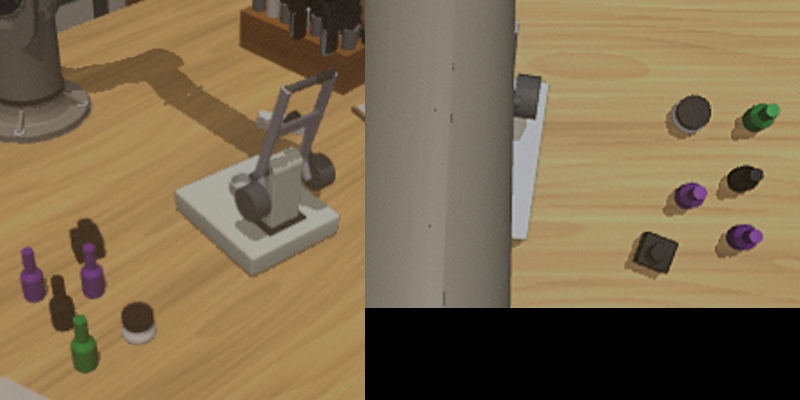

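>>> jog_arm([
  [[-1.7,-4.28,0],0],
  [[-1.7,-4.28,0],0],
  [[-1.7,-4.28,0],0],
  [[-1.7,-4.28,0],0],
  [[-1.7,-4.28,-1],0],
  [[-1.7,-4.28,-2],0],
  [[-1.65,-4.28,-2],0],
  [[-1.65,-4.28,-2],0],
  [[0,0,-4],0],
  [[0,0,-4],0],
  [[0,0,0],0],
  [[0,0,0],0],
], hand=4.5)

```text
clock: 15.65
tcp_pos: [0.5206, -0.2893, 0.2849]
orientation: [-2.365, -2.066, 0.002]
contact_force: [0.5, 0.4, 0.8]
grip_width: 0.0451
```

Run:
```python
from h import *
o=get_obs();c=get_calibration("wrist");im=grab_frame("wrist")
print(o["tcp_pos"],o["contact_force"],o["joints"].round(2))
np.save("w2.npy",c,allow_pickle=True)
p=proj(c,(.521,-.290,.088)); print(p,proj(c,(.521,-.290,0)))
cv2.imwrite("pics/w2.png",cv2.resize(im[50:290,180:500,::-1],None,fx=2.5,fy=2.5,interpolation=cv2.INTER_CUBIC))
```

```text
[ 0.52059056 -0.28933807  0.28491712] [0.45549229 0.43816798 0.82415624] [-0.09  0.42  0.65  1.8  -0.3   1.02  0.54]
[319.36722238 197.5605609 ] [319.18893086 179.17358034]
```

View pics/w2.png

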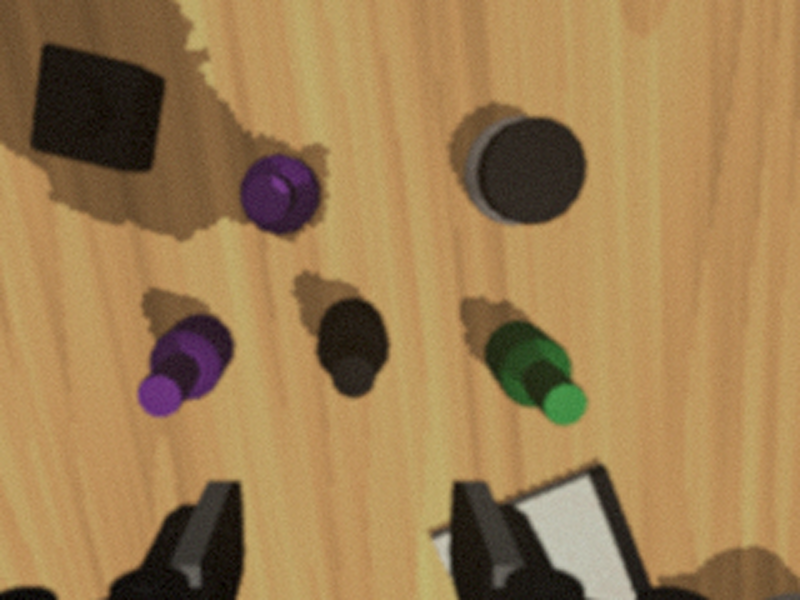

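>>> jog_arm([
  [[0.1,-0.15,-2.5],0],
  [[0.1,-0.15,-2.5],0],
  [[0,-0.03,-2.5],0],
  [[0,0,-2.5],0],
  [[0,0,-2],0],
  [[0,0,-2],0],
  [[0,0,-1.5],0],
  [[0,0,-0.5],0],
  [[0,0,0],0],
  [[0,0,0],0],
])

```text
clock: 16.7
tcp_pos: [0.5235, -0.2933, 0.1262]
orientation: [2.365, 2.066, 0.001]
contact_force: [0.3, -0.1, 0.4]
grip_width: 0.0452
```

>>> jog_arm([
  [[0,0,0],0],
  [[0,0,0],0],
  [[0,0,0],0],
  [[0,0,0],0],
  [[0,0,0],0],
  [[0,0,0],0],
], hand=2.3)

```text
clock: 17.3
tcp_pos: [0.5227, -0.2929, 0.125]
orientation: [2.366, 2.067, 0.0]
contact_force: [0.9, -0.2, -0.9]
grip_width: 0.0226
```

>>> jog_arm([
  [[0,0,0],0],
  [[0,0,0],0],
  [[0,0,0],0],
  [[0,0,0],0],
  [[0,0,0],0],
], hand=1.5, grip_force=25)

```text
clock: 17.8
tcp_pos: [0.5227, -0.2929, 0.125]
orientation: [-2.366, -2.067, 0.0]
contact_force: [-0.4, 1.0, 0.7]
grip_width: 0.0172
```

>>> jog_arm([
  [[0,0,1],0],
  [[0,0,2.5],0],
  [[0,0,3.5],0],
  [[0,0,3.5],0],
  [[0,1.5,3.5],0],
  [[0,3.8,2],0],
  [[0,4.5,0],0],
  [[0,4.5,0],0],
  [[0,4.5,0],0],
  [[0,4.5,0],0],
  [[0,3.5,0],0],
  [[0,2,0],0],
])

```text
clock: 19.0
tcp_pos: [0.5225, -0.0013, 0.2855]
orientation: [-2.361, -2.071, -0.002]
contact_force: [-0.5, 0.5, -0.9]
grip_width: 0.0173
```

>>> jog_arm([
  [[0,1.5,0.5],0],
  [[0,0.5,0],0],
  [[0,0,0],0],
  [[0,0,0],0],
  [[0,0,0],0],
])

```text
clock: 19.5
tcp_pos: [0.5226, 0.0138, 0.29]
orientation: [2.368, 2.064, -0.001]
contact_force: [0.2, -0.7, -0.5]
grip_width: 0.0172
```

Run:
```python
from h import *
o=get_obs();c=get_calibration("wrist");im=grab_frame("wrist")
print(o["clock"],o["tcp_pos"],o["contact_force"],o["grip_width"])
np.save("w3.npy",c,allow_pickle=True)
print(proj(c,(.519,.0733,.067)))
cv2.imwrite("pics/w3.png",im[:,:,::-1])
cv2.imwrite("pics/w3c.png",cv2.resize(im[100:340,180:500,::-1],None,fx=2.5,fy=2.5,interpolation=cv2.INTER_CUBIC))
```

```text
19.5 [0.5225933  0.01380008 0.28998376] [ 0.22424604 -0.71223538 -0.50794858] 0.017202309161934076
[306.75957138 133.85679057]
```

View pics/w3c.png

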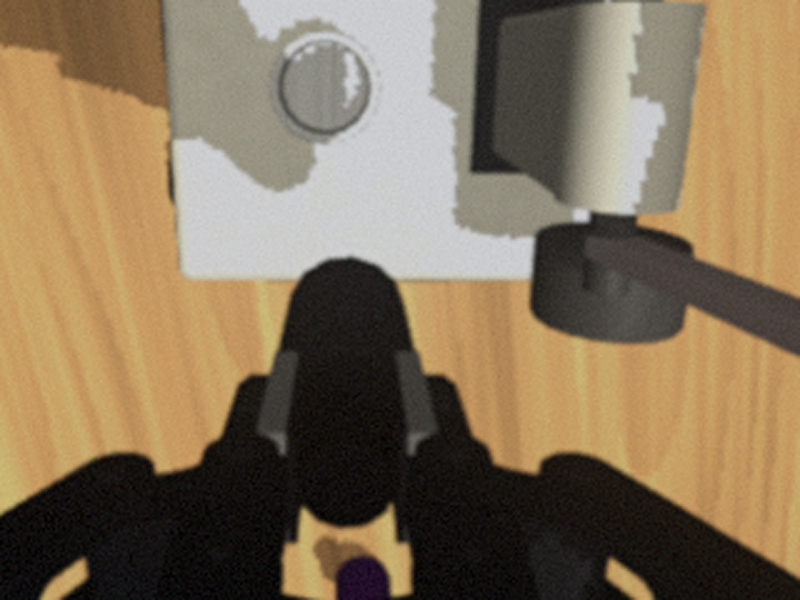

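Run:
```python
from h import *
c=np.load("w3.npy",allow_pickle=True).item()
P=lambda p:((proj(c,p)-[180,100]+.3)*2.5).round(1)
t=np.linspace(0,2*np.pi,181)
for z in (.165,.175):
    q=np.array([P((.5226+.017*np.cos(a),.0138+.017*np.sin(a),z)) for a in t]); print(z,q.min(0),q.max(0),q[q[:,1].argmin()])
for cx,cy in ((.5216,.0724),(.522,.0727)):
  for r,z in((.0225,.067),(.0185,.067),(.0185,.049)):
    q=np.array([P((cx+r*np.cos(a),cy+r*np.sin(a),z)) for a in t]); print(cx,r,z,q.min(0),q.max(0))
```

```text
0.165 [289.1 251.9] [405.4 361.1] [349.5 251.9]
0.175 [286.4 262. ] [408.3 375.8] [349.7 262. ]
0.5216 0.0225 0.067 [268.4  28.2] [380.4 142.9]
0.5216 0.0185 0.067 [278.3  38.8] [370.4 133.1]
0.5216 0.0185 0.049 [282.2  39.3] [369.  128.3]
0.522 0.0225 0.067 [269.2  27.2] [381.3 142.1]
0.522 0.0185 0.067 [279.2  37.8] [371.3 132.3]
0.522 0.0185 0.049 [283.   38.4] [369.9 127.5]
```

Run:
```python
from h import *
g=cv2.imread("pics/w3.png",0)
print(g[196:212,316:324].mean(1).round())
print("row 213",g[212:215,286:354].mean(0).round().astype(int))
print("cup col",g[108:162,308:312].mean(1).round().astype(int))
print("cup row",g[133:137,284:336].mean(0).round().astype(int))
c=np.load("w3.npy",allow_pickle=True).item()
for dy in (0,-.001,-.002):print(proj(c,(.5226,.0138+.017+dy,.165)),proj(c,(.5226,.0138+.0165+dy,.167)))
```

```text
[206. 202. 204. 206. 206. 198. 168.  96.  40.  29.  30.  31.  32.  31.
  29.  31.]
row 213 [173 165 164 162 166 162 161 160 159 157 154 146 117  73  41  28  27  31
  31  29  29  32  29  29  31  31  31  30  27  29  30  31  26  30  33  28
  28  30  27  34  31  32  30  32  30  30  30  29  28  28  29  57  97 142
 161 167 166 163 162 161 158 158 156 158 159 155 154 153]
cup col [186 164 153 152 166 192 204 188 164 170 158 142 136 141 137 141 137 138
 140 143 139 138 142 139 142 140 139 140 140 140 137 139 138 139 140 140
 139 139 138 138 140 138 140 120  94 100 130 138 146 167 197 205 206 203]
cup row [148 146 144 140 137 136 127 102  86 107 127 137 135 136 136 141 141 142
 143 140 142 137 136 137 137 140 140 141 139 134 136 138 141 155 182 202
 203 194 176 158 144 135 124 127 164 199 201 195 192 201 205 205]
[315.35651587 200.66317111] [315.43000754 202.11603308]
[315.55224156 201.99457004] [315.6273545  203.45710455]
[315.7474289  203.32228579] [315.82415326 204.79442808]
```

>>> jog_arm([
  [[-0.09,1.5,0],0],
  [[0,2,0],0],
  [[0,1.5,-1],0],
  [[0,0.94,-1.5],0],
  [[0,0,-1.5],0],
  [[0,0,-1.5],0],
  [[0,0,-1.5],0],
  [[0,0,-1.5],0],
  [[0,0,-0.8],0],
  [[0,0,0],0],
  [[0,0,0],0],
  [[0,0,0],0],
])

```text
clock: 20.75
tcp_pos: [0.5223, 0.0745, 0.1976]
orientation: [2.366, 2.066, 0.002]
contact_force: [-0.1, 0.2, -1.8]
grip_width: 0.0174
```

Run:
```python
from h import *
o=get_obs();c=get_calibration("wrist");im=grab_frame("wrist");s=grab_frame("scene")
print(o["clock"],o["tcp_pos"],o["contact_force"],o["grip_width"])
np.save("w4.npy",c,allow_pickle=True);cv2.imwrite("pics/w4.png",im[:,:,::-1]);cv2.imwrite("pics/s4.png",s[:,:,::-1])
a=cv2.resize(im[100:220,240:400,::-1],(480,360),interpolation=cv2.INTER_CUBIC)
b=cv2.resize(s[140:260,280:400,::-1],(320,320),interpolation=cv2.INTER_CUBIC)
cv2.imwrite("pics/w4c.png",cv2.hconcat([a,cv2.copyMakeBorder(b,0,40,0,0,cv2.BORDER_CONSTANT)]))
```

```text
20.75 [0.52227871 0.07445696 0.19761572] [-0.12395024  0.19944842 -1.77472088] 0.01738173578049001
```

View pics/w4c.png

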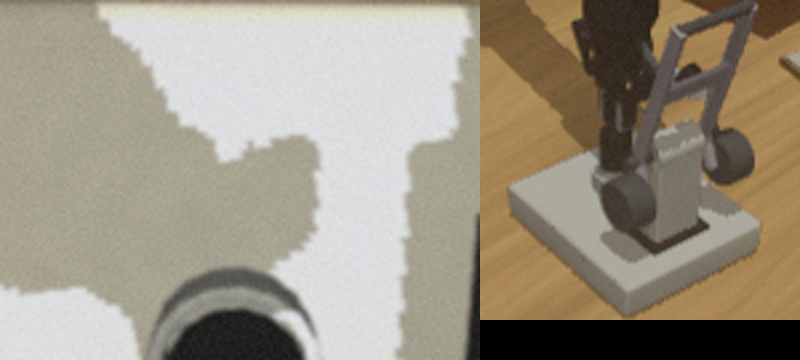

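Run:
```python
from h import *
c=np.load("w4.npy",allow_pickle=True).item();g=cv2.imread("pics/w4.png",0)
o=get_obs();x,y,z=o["tcp_pos"];print(o["tcp_pos"])
print("col318 rows186-208",g[186:210,317:321].mean(1).round().astype(int))
print("row 210",g[209:212,284:352].mean(0).round().astype(int))
P=lambda p:proj(c,p).round(2)
cy=.0722
print("rim outer",P((.5217,cy+.0225,.067)),"rim inner",P((.5217,cy+.0185,.067)))
for d in (0,-.001,-.002): print("bottle",d,P((x,y+d+.017,z-.125)),P((x,y+d+.0165,z-.1235)))
for r,cx,yy,zz in((.0225,.5217,cy,.067),(.0185,.5217,cy,.067),(.017,x,y-.001,z-.125)):
    t=np.linspace(0,np.pi,400);q=np.array([proj(c,(cx+r*np.cos(a),yy+r*np.sin(a),zz)) for a in t]);
    l=q[:200];k=q[200:]; print(r,[np.interp(210,*(m[np.argsort(m[:,1])][:,[1,0]].T)).round(1) for m in(k,l)])
```

```text
[0.52222473 0.07455035 0.19763768]
col318 rows186-208 [160 160 146 118  92  88  86  83  90 114 146 153 146 142 136 140 115  66
  32  31  31  32  32  32]
row 210 [197 170 159 160 158 156 140 123 128 143 146 137 134 128 129 118  94  60
  39  32  30  30  31  33  29  32  32  33  31  30  32  32  30  31  30  29
  31  31  30  31  32  34  30  34  32  32  30  28  31  42  55  79 114 149
 186 212 222 221 206 171 157 187 213 221 220 219 221 220]
rim outer [313.85 194.59] rim inner [314.61 199.81]
bottle 0 [315.09 200.73] [315.17 201.98]
bottle -0.001 [315.29 202.06] [315.37 203.32]
bottle -0.002 [315.48 203.39] [315.56 204.66]
0.0225 [np.float64(291.2), np.float64(344.9)]
0.0185 [np.float64(297.5), np.float64(338.6)]
0.017 [np.float64(300.4), np.float64(336.6)]
```

>>> jog_arm([
  [[-0.04,-0.12,0],0],
  [[0,0,0],0],
  [[0,0,-0.2],0],
  [[0,0,-0.2],0],
  [[0,0,-0.2],0],
  [[0,0,-0.2],0],
  [[0,0,0],0],
  [[0,0,0],0],
])

```text
clock: 21.65
tcp_pos: [0.5214, 0.0732, 0.1889]
orientation: [2.366, 2.067, -0.0]
contact_force: [0.5, -0.5, 0.1]
grip_width: 0.0168
```

>>> jog_arm([
  [[0,0,-0.2],0],
  [[0,0,-0.2],0],
  [[0,0,-0.2],0],
  [[0,0,-0.2],0],
  [[0,0,0],0],
  [[0,0,0],0],
])

```text
clock: 22.25
tcp_pos: [0.5214, 0.0732, 0.1809]
orientation: [2.366, 2.067, -0.0]
contact_force: [0.2, -1.4, -1.3]
grip_width: 0.0174
```

>>> jog_arm([
  [[0,0,-0.15],0],
  [[0,0,-0.15],0],
  [[0,0,-0.1],0],
  [[0,0,0],0],
  [[0,0,0],0],
])

```text
clock: 22.75
tcp_pos: [0.5215, 0.0732, 0.177]
orientation: [2.366, 2.067, 0.0]
contact_force: [0.3, -1.6, -0.4]
grip_width: 0.0172
```

>>> jog_arm([
  [[0,0,-0.1],0],
  [[0,0,-0.1],0],
  [[0,0,-0.1],0],
  [[0,0,0],0],
  [[0,0,0],0],
])

```text
clock: 23.25
tcp_pos: [0.5215, 0.0732, 0.174]
orientation: [2.366, 2.067, -0.0]
contact_force: [0.4, -1.8, 0.6]
grip_width: 0.0178
```

>>> jog_arm([
  [[0,0,-0.1],0],
  [[0,0,0],0],
  [[0,0,0],0],
])

```text
clock: 23.55
tcp_pos: [0.5215, 0.0733, 0.1731]
orientation: [2.366, 2.067, 0.0]
contact_force: [-0.4, -2.7, 2.0]
grip_width: 0.0173
```

>>> jog_arm([
  [[0,-0.05,-0.05],0],
  [[0,0,0],0],
  [[0,0,0],0],
])

```text
clock: 23.85
tcp_pos: [0.5215, 0.073, 0.1726]
orientation: [-2.366, -2.067, -0.0]
contact_force: [-0.4, -0.9, 3.5]
grip_width: 0.0171
```

>>> jog_arm([
  [[0,0,0],0],
  [[0,0,0],0],
  [[0,0,0],0],
], hand=2.2)

```text
clock: 24.15
tcp_pos: [0.5212, 0.0731, 0.1723]
orientation: [-2.365, -2.067, 0.0]
contact_force: [0.1, -0.5, -0.5]
grip_width: 0.0222
```

>>> jog_arm([
  [[0,0,0],0],
  [[0,0,0],0],
  [[0,0,0],0],
  [[0,0,0],0],
], hand=4)

```text
clock: 24.55
tcp_pos: [0.5214, 0.0728, 0.1725]
orientation: [-2.366, -2.067, -0.0]
contact_force: [0.0, -0.2, -0.1]
grip_width: 0.0399
```

>>> jog_arm([
  [[0,0,1],0],
  [[0,0,2],0],
  [[0,0,3],0],
  [[0,0,3],0],
  [[0,-1,3],0],
  [[0,-4,0],0],
  [[0,-4.5,0],0],
  [[0,-4.5,0],0],
  [[0,-2,0],0],
  [[0,0,0],0],
  [[0,0,0],0],
])

```text
clock: 25.65
tcp_pos: [0.5214, -0.0871, 0.293]
orientation: [-2.367, -2.066, -0.001]
contact_force: [0.1, 1.2, -0.7]
grip_width: 0.0399
```

Run:
```python
from h import *
o=get_obs();print(o["clock"],o["tcp_pos"],o["contact_force"],o["grip_width"])
w=get_calibration("wrist");im=grab_frame("wrist");c=get_calibration("scene");s=grab_frame("scene")
cup=np.array([.5213,.0719,0])
print("scene: expected cap top",(proj(c,cup+[0,0,.137])-[260,110])*[320/140,320/140],"w",proj(w,cup+[0,0,.137]))
a=cv2.resize(s[110:250,260:400,::-1],(400,400),interpolation=cv2.INTER_CUBIC)
b=cv2.resize(im[0:250,190:440,::-1],(400,400),interpolation=cv2.INTER_CUBIC)
print("scaled", (proj(c,cup+[0,0,.137])-[260,110])*400/140,(proj(w,cup+[0,0,.137])-[190,0])*1.6)
cv2.imwrite("pics/fin.png",cv2.hconcat([a,b]))
```

```text
25.65 [ 0.52141437 -0.08711782  0.29296976] [ 0.06412792  1.20658354 -0.71951948] 0.03986872290433418
scene: expected cap top [160.9598212  163.94910804] w [286.9403543   -7.80906392]
scaled [201.19977649 204.93638505] [155.10456688 -12.49450227]
```

View pics/fin.png

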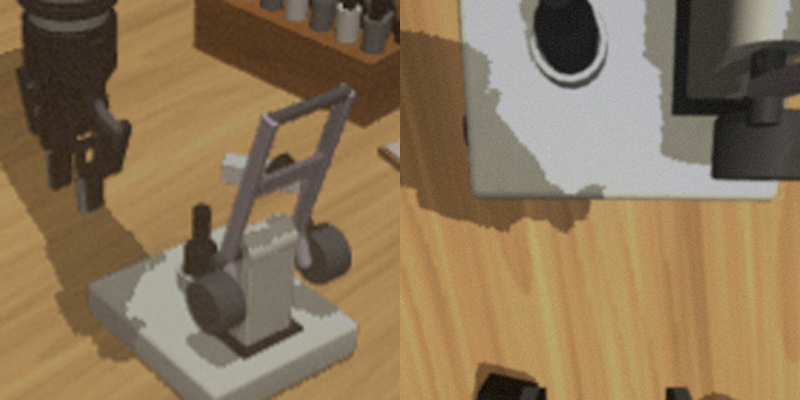

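The picture shows the bottle upright in the cup, with its cap top at about (202, 206) against an expected (201, 205). It is sunk concentrically inside the rim. The arm is leaning back open, and the gripper is clear of everything.

```bash
python3 -c "
from bench import *
print(hand_in())"
```

```text
the job is handed in; nothing more can be done
None
```

I opened the clamp arm and stood the slim-cap bottle in the shaker's cup, then handed the job in at about 26 s of the 72 s allowed. The hand-in gives no verdict.

- **Clamp arm:** I pinched the handle and swung it along its arc, correcting from the measured force. The largest horizontal force I read along the shaker was about 6 N, against the 12 N limit. These readings come only at the end of each move. I let go at about 1.84 rad, worked out from the tool position, and afterwards it leaned back open with nothing touching it.
- **Bottle:** I gripped it by the cap and lined it up with the cup from the wrist camera. I lowered it until the cup pushed back with 3.5 N at the expected floor height, then released it.
- **Last check:** In the final picture the bottle stands upright, with its cap top about 1 pixel from where it should be in the enlarged scene view. The arm is still open and the gripper is clear. I never moved near the buffer block. The other bystanders and look-alikes stood undisturbed when last viewed, but they were not in the final picture.
- **Disagreements:**
  - My first estimates of the cup's position differed by about 3 mm; a closer wrist view settled it.
  - The arc the tool followed fitted best about 6 mm higher than planned, probably because the handle slipped a little in the fingers. I corrected for this by force as I went.

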